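# Bed four cement discs against a sprung bar with a straightedge

## Robot

A 7-joint arm with a two-finger parallel gripper is mounted at the origin on the work surface. World frame = base frame: x ahead of the robot, y to its left, z up, the work surface at z = 0. Lengths are in m, angles in rad, forces in N, time in s.
With the tool pointing down it reaches from about 0.35 to 0.9 m from the base axis. Payload 8.1 kg.
Tool frame: the origin (TCP) lies midway between the tips of the shut fingers; the grasp point (between the pads) lies 19 mm behind it; z points along the fingers, y is the line along which they close (so a half turn about z gives the same grasp; the last joint's range is limited). The gripper opens to 92 mm and grips with 3 to 60 N. Pads are 19 mm wide; open, the fingers measure 130 mm over their backs; the gripper's body (75 mm by 190 mm) begins 47 mm behind the grasp point.
Start: joints at [0.998, 0.434, 0.025, 1.573, -0.012, 1.134, -0.075], TCP at [0.283, -0.557, 0.227] pointing down, gripper open.
Joint ranges: [-2.62, 2.62], [-0.44, 2.09], [-1.27, 1.32], [0.08, 2.57], [-1.32, 4.46], [0.12, 2], [-2.74, 2.74]. Speed limits (rad/s): [2.22, 2.22, 3.01, 3.01, 3.14, 3.14, 3.14].

## Interface

Orientations are given as a rotation vector (axis times angle).
In Python, from cell import arm gives the robot as it stands.
- The arm moves only by the tool move_arm, never from a script. Its argument "motion" is a list of rows, each an object of numbers: "tx", "ty", "tz": the shift along the tool's x, y, z normalised to -1 to 1, where 1 is 1000 mm; "twist": the turn about the tool's z normalised to -1 to 1, where 1 is pi/2 rad. In form: [{"tx": .., "ty": .., "tz": .., "twist": ..}, ...]. A call has 1 to 12 rows; each row shifts and turns the commanded pose from where the row before left it, along the tool's axes as they then stand; what a row does not reach is not made up. A row lasts 1/10 s, in which the tool goes at most 50 mm and 8.59 degrees, less where a joint would pass 70% of its speed; a pose out of reach is approached as far as the arm can. A call with a number of a shift or a turn outside -1 to 1 is refused whole. A call with a gripper value outside its range is refused whole. "gripper" is the gripper's target within -1 to 1 (shut at 1, half-way at 0, fully open at -1), set as the call begins (left out, the last holds). The fingers move at their own pace and stop on an object; "squeeze" is the grip in N (left out, the last holds). Time passes only in rows, so rows that do not move let the fingers close. It gives the time, the measured TCP pose, the force, the opening and the grip force at its end, in the units of the state.
- arm.observe(): the state, without advancing time (a new reading comes with each control period).
- arm.get_image(name): name is "scene" or "side" or "wrist"; returns the picture (480x640x3 uint8, red, green, blue); there is no depth.
- arm.calibration(name): a dict with "K" (3x3 intrinsics, pixels), "k1" (the pictures are not rectified: a ray, as slopes to the right and down, at radius r is drawn at 1 + k1 r^2 times it, then the intrinsics apply), "T" (4x4, takes a point from camera to world coordinates). Camera axes: x right, y down, z forward; pixel columns grow to the right and rows downward; lengths in m; the calibration is good to about 2 mm. A picture is of the moment at which its call begins: read the wrist's pose just before it. calibration takes no time and is no camera call; for the wrist camera it gives the pose at the moment of the call.
- arm.sign_off(): hands the job in; it is judged then, once.
Trained networks look in the newest picture that a camera, given by its name, has taken for a name from the list of things; names that differ only in an ending like _2 or _b are one class to them, and where a whole thing is asked for, a point or a joint stands for the part that bears it (a point fixed in the world has none). Each returns a list of dicts, best first, with "conf" (0 to 1); they miss things now and then, are a little off and sometimes report something else, mostly with a low value. They report only what shows in the picture. A call takes as long as a camera call. They do not tell look-alikes from the thing itself.
- arm.look_for(camera, query): "point" ([column, row] as shares, 0 to 1, of the picture: columns of its width, rows of its height, amid what is visible of it).
- arm.regions_of(camera, query): "region" (480x640 bool, what is visible of it) and "point" ([column, row] as shares, 0 to 1, of the picture: columns of its width, rows of its height, amid what is visible of it).
- arm.place_of(camera, query): "point" ([column, row] as shares, 0 to 1, of the picture: columns of its width, rows of its height: a listed point, or the origin of a listed thing).
The state is a dict: "clock": time; "joints": joint angles; "dq": joint speeds; "joint_efforts": joint torques, N m; "position": TCP position; "ee_rot": TCP orientation; "force": force on the tool from outside, world axes, zero at the start; "ft_torque": the same for the moment, N m; "width": opening from 0.0 (shut) to 1.0 (fully open); "gripper_force": force on a finger pad.
Only numpy, scipy, OpenCV 4.12 (cv2) and the standard library are available. Lean on these libraries where they do the work, as an engineer would, in place of code of your own. Each camera call takes 0.05 s, during which the arm holds its last target. There are 200 camera calls.

## Task

Pick up the straightedge by its grip and, touching the discs only with the straightedge, push the four loose cement discs along the plate together until they stand side by side in one row against the sprung bar. Keep pushing until the bar gives and comes up hard on its hidden stop, and press the whole row there, all four discs at once, with about 13 newtons for a full second, never with more than 18. Then draw back gently, leaving all four discs standing against the bar, and stand the straightedge upright on its foot on the bare bench, off the plate, without disturbing anything else.

Things in the scene. Friction and masses are not known exactly. Their poses are not given: they have to be found in the camera images.
- straightedge: Bare aluminium angle 210 mm long with a black upright grip, about 0.35 kg, standing on its flat foot on the bench, to the robot's right of the plate. Origin on the underside, midway along its length, in the plane of the pushing face. z up, y along its length, x points out of the pushing face. Blade 5 mm thick (x -5 to 0), 32 mm high; foot 4 mm thick, back to x = -50 mm.
- grip (a point): Point on the centreline of the straightedge's upright grip, 64 mm above its underside and 12 mm behind the pushing face (x = -12 mm). The grip is a block 22 mm thick along the straightedge's x, 60 mm along its y, and its top is 81 mm above the underside. Axes as the straightedge's.
- plate: The fixed dark steel bed plate lying on the bench, its upper surface 6 mm above the bench; it spans x from -130 to +170 mm and y from -125 to +165 mm about its origin, which is on its underside. z up; x points from the robot's side towards the sprung bar, square to the bar. It is turned by up to about 15 degrees.
- bar: Aluminium bar across the plate's far end, 220 x 12 mm, top 28 mm above the bench. Origin: middle of its front face, at plate-surface height (at rest 120 mm along the plate's x); x points into it, away from the robot, y along it. Pushed along x it gives softly (3 to 7 N) for 2 to 18 mm, then comes up hard on a stop screw that is set differently each time and not measured; it springs back when let go. It also rocks easily about its middle (4 N m/rad).
- disc0: Hardened cement specimen, a plain grey disc 40 mm in diameter and 25 mm tall, about 70 g, standing flat on the plate between the straight-edged bar and the robot; origin at the centre of its underside, z up. One of four alike.
- disc1: Hardened cement specimen, a plain grey disc 40 mm in diameter and 25 mm tall, about 70 g, standing flat on the plate between the straight-edged bar and the robot; origin at the centre of its underside, z up. One of four alike.
- disc2: Hardened cement specimen, a plain grey disc 40 mm in diameter and 25 mm tall, about 70 g, standing flat on the plate between the straight-edged bar and the robot; origin at the centre of its underside, z up. One of four alike.
- disc3: Hardened cement specimen, a plain grey disc 40 mm in diameter and 25 mm tall, about 70 g, standing flat on the plate between the straight-edged bar and the robot; origin at the centre of its underside, z up. One of four alike.
- mould_a: Bystander: black rubber conical mould filled with set cement, 80 mm across the bottom, 70 mm across the top, 40 mm tall, on the bench to the left of the plate. Origin at the centre of its underside.
- weight: Bystander: small brass weight, a cylinder 24 mm in diameter and 16 mm tall, standing on the plate near its left edge, beside the discs. Origin at the centre of its underside.
- plunger: Bystander: brass plunger, 22 mm across the foot and 34 mm tall, standing on the bench to the right of the plate's far end. Origin at the centre of its underside.
- jar: Bystander: closed jar 60 mm in diameter and 80 mm tall on the bench to the left of the plate. Origin at the centre of its underside.
There are look-alikes about, which are no part of the job. Several things have the shape of the straightedge; the one meant has the colours described above.

How it is judged:
On the way:
1. with the straightedge against all four discs, the row is pressed onto the bar on its stop: all four discs bear on the bar at once (over 0.5 N each) and the bar carries more than 8 N, for half a second (contact force between bar and anything else above 8 N and contact force between each of disc0, disc1, disc2, disc3 and bar above 0.5 N and contact force between straightedge and disc0 above 0.5 N and contact force between straightedge and disc1 above 0.5 N and contact force between straightedge and disc2 above 0.5 N and contact force between straightedge and disc3 above 0.5 N), for 0.5 s.
At the end, for the whole second after the job is handed in: Each of the four discs stands upright at rest on the plate within 3.5 mm of the bar's front face, along its 220 mm length (centre within 115 mm of the bar's middle), and the straightedge stands at rest and upright (within 0.06 rad) with its underside on the bench (below 3 mm), not on the 6 mm plate (x of disc0 in the frame of bar between -0.0235 and -0.017 m and y of disc0 in the frame of bar between -0.115 and 0.115 m and angle between each of disc0, disc1, disc2, disc3's own z axis and vertical below 0.1 rad and linear speed of each of disc0, disc1, disc2, disc3, straightedge below 0.01 m/s and x of disc1 in the frame of bar between -0.0235 and -0.017 m and y of disc1 in the frame of bar between -0.115 and 0.115 m and x of disc2 in the frame of bar between -0.0235 and -0.017 m and y of disc2 in the frame of bar between -0.115 and 0.115 m and x of disc3 in the frame of bar between -0.0235 and -0.017 m and y of disc3 in the frame of bar between -0.115 and 0.115 m and height (world z) of straightedge below 0.003 m and angle between straightedge's own z axis and vertical below 0.06 rad); the robot touches nothing.
It fails at once if the bar is pressed with more than 18 N in all (contact force between bar and anything else above 18 N).
It fails at once if the gripper or arm itself touches a disc (contact force between any of disc0, disc1, disc2, disc3 and the fingers above 0.3 N or contact force between any of disc0, disc1, disc2, disc3 and the arm above 0.3 N).
It fails at once if the gripper or arm itself pushes the bar (contact force between bar and the fingers above 0.3 N or contact force between bar and the arm above 0.3 N).
It fails at once if a disc is tipped over (more than 30 degrees) (angle between any of disc0, disc1, disc2, disc3's own z axis and vertical above 0.52 rad).
It fails at once if a bystander (mould, weight, plunger, jar) is moved by more than 15 mm (distance of any of mould_a, weight, plunger, jar from where it was at the start of the episode above 0.015 m).
It also fails if it takes over 69 s, if anything falls off the work surface, if the arm or the gripper's body presses on something with over 40 N, if the wrist force passes 120 N, or if a joint passes its speed limit or range.

## Working session

There is one attempt and no reset: what is moved stays moved. The work goes in short steps, Python scripts to look and compute and a tool call to move; the robot and the scene stay as the last step left them, time stands still between calls to the robot, and variables do not carry over. Pictures are saved under pics/ and viewed, at most 11 in all, crops included, and the job is handed in when it is done.

Besides the shell and the picture viewer there is one more tool, called after "Request:" as name(argument=value, ...), one argument or row to a line, values as JSON. move_arm: Moves the arm, as the interface text tells. Scaled input: -1 to 1 covers 1000 mm each way for a shift and pi/2 rad each way for a turn. Its arguments: {"type":"object","properties":{"motion":{"type":"array","items":{"type":"object","properties":{"tx":{"type":"number"},"ty":{"type":"number"},"tz":{"type":"number"},"twist":{"type":"number"}}}},"gripper":{"type":"number"},"squeeze":{"type":"number"}},"required":["motion"]}

```bash
mkdir -p pics; ls
cat > h.py <<'E'
import numpy as np, cv2
from cell import arm
from scipy.spatial.transform import Rotation as R
def ray(cal,px):
    K=np.array(cal["K"]);k1=cal["k1"];p=[(px[0]-K[0,2])/K[0,0],(px[1]-K[1,2])/K[1,1]]
    p=np.array(p);u=p.copy()
    for _ in range(20): u=p/(1+k1*(u@u))
    T=np.array(cal["T"]);d=T[:3,:3]@np.array([u[0],u[1],1]);return T[:3,3],d
def onz(cal,px,z):
    o,d=ray(cal,px);return o+d*(z-o[2])/d[2]
def proj(cal,P):
    T=np.array(cal["T"]);K=np.array(cal["K"]);c=T[:3,:3].T@(np.array(P)-T[:3,3]);u=c[:2]/c[2];u=u*(1+cal["k1"]*(u@u))
    return np.array([K[0,0]*u[0]+K[0,2],K[1,1]*u[1]+K[1,2]])
def save(n,im): cv2.imwrite("pics/"+n,cv2.cvtColor(im,cv2.COLOR_RGB2BGR))
E
python3 - <<'E'
from h import *
np.set_printoptions(precision=4,suppress=True)
print(arm.observe())
for c in ["scene","side"]:
    save(c+"0.png",arm.get_image(c)); cal=arm.calibration(c); print(c,cal)
    for q,z in [("straightedge",0),("grip",.064),("plate",0),("bar",.006),("disc0",.006),("mould_a",0),("weight",.006),("plunger",0),("jar",0)]:
        for r in arm.place_of(c,q)[:8]:
            px=np.array(r["point"])*[640,480]; print(q,round(r["conf"],2),px,onz(cal,px,z)[:2])
E
```

```text
pics
{'clock': 0.0, 'joints': array([ 0.9984,  0.4352,  0.025 ,  1.5741, -0.0116,  1.134 , -0.0751]), 'dq': array([-0.0001,  0.0012, -0.    , -0.    , -0.0008,  0.0006, -0.0022]), 'joint_efforts': array([ -0.0011, -66.7875,   0.9846, -31.4462,  -0.0605,   0.0427,
         0.0001]), 'position': array([ 0.2827, -0.5568,  0.2259]), 'ee_rot': array([-3.0539, -0.7308,  0.0008]), 'force': array([0.2462, 0.0159, 0.2368]), 'ft_torque': array([-0.0287, -0.0037, -0.0064]), 'gripper_force': 0.0, 'width': 0.9980500554827721}
scene {'K': array([[478.4756,   0.    , 318.9801],
       [  0.    , 478.4756, 242.4867],
       [  0.    ,   0.    ,   1.    ]]), 'k1': -0.02454152465016922, 'T': array([[ 0.6988,  0.6131, -0.3685,  0.885 ],
       [ 0.7153, -0.5966,  0.3639, -0.3526],
       [ 0.0033, -0.5179, -0.8555,  0.9847],
       [ 0.    ,  0.    ,  0.    ,  1.    ]])}
straightedge 0.93 [300.928 168.384] [0.2628 0.1927]
straightedge 0.79 [204.608 344.784] [ 0.4732 -0.2868]
straightedge 0.77 [127.808 303.12 ] [ 0.2757 -0.3516]
grip 0.95 [304.    149.088] [0.2624 0.2065]
grip 0.92 [200.512 338.304] [ 0
[... 1130 characters left out ...]
2] [ 0.2856 -0.3639]
grip 0.94 [396.8   315.408] [0.2601 0.1961]
grip 0.64 [374.272 170.208] [ 0.4831 -0.2827]
grip 0.64 [296.384 178.992] [ 0.6385 -0.16  ]
plate 0.79 [292.992 253.2  ] [0.5503 0.0348]
bar 0.93 [245.12 236.4 ] [0.6733 0.0317]
disc0 0.81 [277.632 254.784] [0.5741 0.0611]
disc0 0.74 [303.232 233.088] [ 0.5599 -0.036 ]
disc0 0.55 [276.48  269.184] [0.5527 0.1065]
mould_a 0.92 [161.6   364.416] [0.6137 0.4289]
weight 0.48 [284.608 295.488] [0.4984 0.1739]
weight 0.33 [273.088 253.584] [0.5851 0.0615]
plunger 0.44 [296.576 180.48 ] [ 0.6854 -0.2521]
plunger 0.38 [292.992 253.68 ] [0.5495 0.0364]
jar 0.71 [263.296 372.096] [0.4416 0.3649]
jar 0.34 [158.912 366.   ] [0.6158 0.4342]
```

View pics/scene0.png

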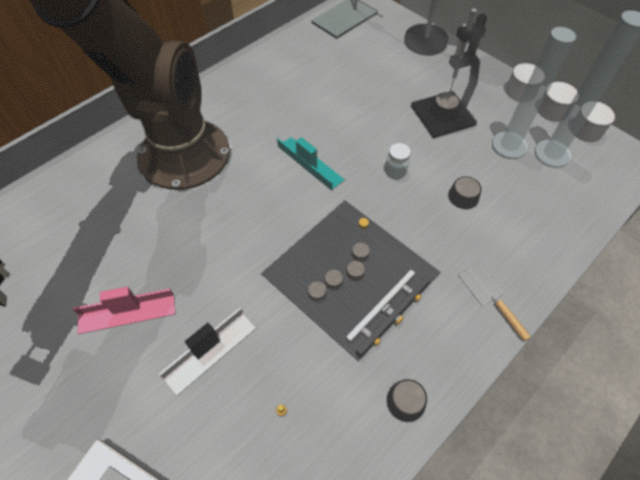

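View pics/side0.png

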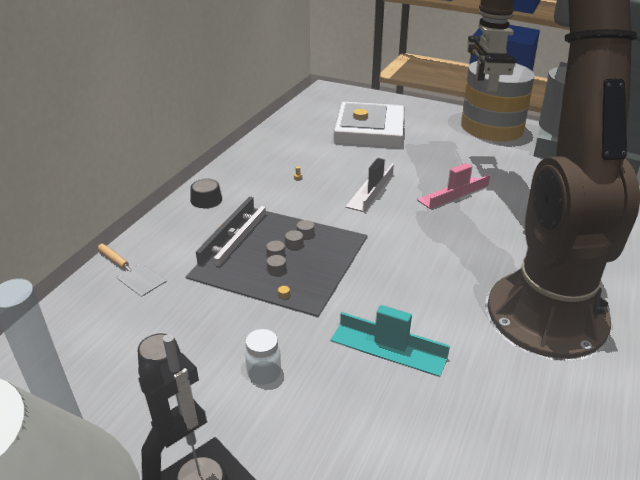

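Scene view candidates: teal (304,160), pink (125,308) and bare metal with a black grip (205,342). The last fits "bare aluminium with black grip", and it stands to the right of the plate. I'll confirm it in a crop.

Run:
```python
from h import *
np.set_printoptions(precision=4,suppress=True)
a=arm.get_image("scene")[290:410,140:300]; b=arm.get_image("side")[140:230,330:450]
save("crop.png",np.hstack([cv2.resize(a,(640,480),interpolation=cv2.INTER_CUBIC)[:, :],])) 
save("cropb.png",cv2.resize(b,(720,540),interpolation=cv2.INTER_CUBIC))
for c in ["scene","side"]:
    cal=arm.calibration(c)
    for q in ["plate","bar"]:
        for r in arm.regions_of(c,q)[:1]:
            m=r["region"].astype(np.uint8); cs=max(cv2.findContours(m,0,2)[0],key=cv2.contourArea)
            h=cv2.convexHull(cs); z=.006 if q=="plate" else .028
            w=np.array([onz(cal,p[0],z)[:2] for p in h],np.float32)
            rr=cv2.minAreaRect(w); print(c,q,r["conf"],m.sum(),rr); print(cv2.boxPoints(rr))
```

```text
scene plate 0.56 13497 ((0.5760256052017212, 0.05823776125907898), (0.30934375524520874, 0.2920560836791992), 2.074946403503418)
[[ 0.4162  0.1986]
 [ 0.4267 -0.0933]
 [ 0.7359 -0.0821]
 [ 0.7253  0.2098]]
scene bar 0.73 648 ((0.6793431043624878, 0.04045625776052475), (0.015434362925589085, 0.2241457849740982), 2.1532511711120605)
[[ 0.6674  0.1522]
 [ 0.6758 -0.0718]
 [ 0.6913 -0.0712]
 [ 0.6828  0.1527]]
side plate 0.78 11005 ((0.5833037495613098, 0.04097871482372284), (0.33078721165657043, 0.3389061987400055), 2.231410026550293)
[[ 0.4114  0.2039]
 [ 0.4246 -0.1348]
 [ 0.7552 -0.1219]
 [ 0.742   0.2167]]
side bar 0.89 717 ((0.6691412329673767, 0.05201849341392517), (0.03087335079908371, 0.24217790365219116), 3.102617025375366)
[[ 0.6472  0.1721]
 [ 0.6603 -0.0697]
 [ 0.6911 -0.0681]
 [ 0.678   0.1738]]
```

View pics/crop.png

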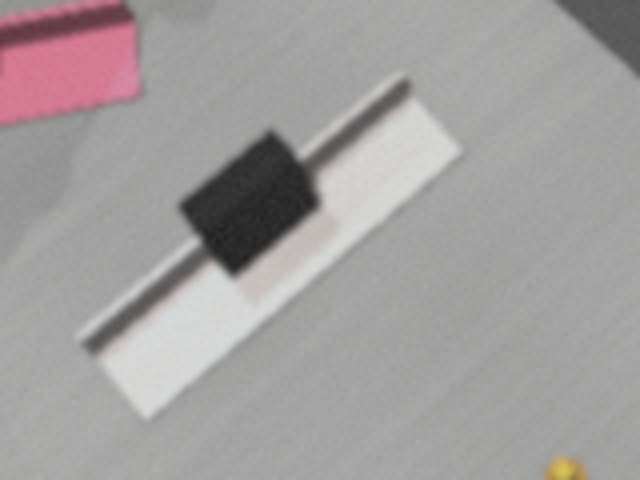

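View pics/cropb.png

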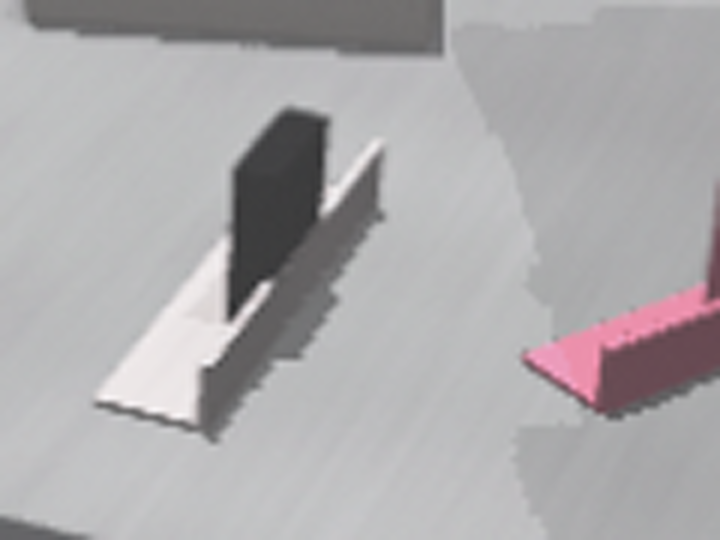

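The crop shows the silver angle with a black grip. Its blade face points up-left, and the foot's back corners are at (256,327) and (177,394). This is the one to use.

Run:
```python
from h import *
np.set_printoptions(precision=4,suppress=True)
cal=arm.calibration("scene"); cs=arm.calibration("side")
for n,p,z in [("footR",(255.75,327.5),.004),("footL",(177,394.5),.004),("topR",(241.25,308.25),.032),("topL",(160,373.75),.032)]: print(n,onz(cal,p,z)[:2])
# side crop corners (x6, offset 330,140)
for n,x,y,z in [("topR_s",382,140,.032),("topL_s",203,365,.032),("botL_s",212,435,0),("botR_s",382,215,0),("foot",97,404,.004)]: print(n,onz(cs,(330+x/6,140+y/6),z)[:2])
for c,pts in [(cal,[(346,202),(263,271),(359,357),(439,270)]),(cs,[(240,206),(367,236),(320,309),(190,273)])]: print([onz(c,p,.006)[:2].round(4) for p in pts])
# grip triangulated
def tri(a,b):
    o1,d1=ray(cal,a);o2,d2=ray(cs,b);A=np.stack([d1,-d2],1);t=np.linalg.lstsq(A,o2-o1,rcond=None)[0];return (o1+d1*t[0]+o2+d2*t[1])/2
print("grip",tri((200.5,338.3),(374.3,170.2)))
s=arm.observe();Rm=R.from_rotvec(s["ee_rot"]).as_matrix();print(Rm)
for a,b in [((361.6,253.6),(276.5,269.2)),((330.2,282.8),None),((317.9,294.6),(303.2,233.1)),((350,271),(277.6,254.8))]:
    if b: print("disc",tri(a,b))
# bar line from bright pixels
for c,nm in [(cal,"scene"),(cs,"side")]:
    m=arm.regions_of(nm,"bar")[0]["region"]; im=cv2.cvtColor(arm.get_image(nm),cv2.COLOR_RGB2GRAY)
    k=m&(im>170); ys,xs=np.nonzero(k); w=np.array([onz(c,(x,y),.028)[:2] for x,y in zip(xs,ys)]); u=np.linalg.svd(w-w.mean(0))[2][0]
    print(nm,len(xs),w.mean(0),np.degrees(np.arctan2(-u[0],u[1])), (w@u).min()-(w@u).max())
```

```text
footR [ 0.521  -0.1839]
footL [ 0.5192 -0.3908]
topR [ 0.4763 -0.1826]
topL [ 0.4724 -0.3901]
topR_s [ 0.4682 -0.3955]
topL_s [ 0.4714 -0.1853]
botL_s [ 0.466  -0.1856]
botR_s [ 0.4626 -0.386 ]
foot [ 0.5147 -0.1812]
[array([0.4256, 0.1959]), array([ 0.4284, -0.0826]), array([ 0.7221, -0.072 ]), array([0.7106, 0.2109])]
[array([ 0.7502, -0.0736]), array([ 0.424 , -0.0873]), array([0.4179, 0.1801]), array([0.711 , 0.1957])]
grip [ 0.4836 -0.288   0.0617]
[[ 0.8917  0.4526 -0.    ]
 [ 0.4526 -0.8917 -0.    ]
 [-0.      0.     -1.    ]]
disc [0.5536 0.1114 0.0088]
disc [ 0.5595 -0.0341  0.0072]
disc [0.5711 0.0618 0.0077]
scene 456 [0.6781 0.0389] -177.8024625089147 -0.2164162905778353
side 293 [0.677 0.046] 2.4946815058367693 -0.22137800587575351
```

Request:
move_arm(
  motion=[
    {"twist": 0.095},
    {"twist": 0.095},
    {"twist": 0.095},
    {"twist": 0.095},
    {"twist": 0.095},
    {"twist": 0.095},
    {"twist": 0.095},
    {"twist": 0.095},
    {"twist": 0.095},
    {"twist": 0.095},
    {"twist": 0.095},
    {"twist": 0.095},
  ],
  gripper=-1,
)

```text
invalid input
```

```bash
cat >> h.py <<'E'
def st():
    s=arm.observe();Rm=R.from_rotvec(s["ee_rot"]).as_matrix()
    print("t%.1f"%s["clock"],"tcp",s["position"].round(4),"yaw_y %.2f"%np.degrees(np.arctan2(Rm[1,1],Rm[0,1])),"q",s["joints"].round(3),"F",s["force"].round(2),"T",s["ft_torque"].round(2),"w%.3f g%.1f"%(s["width"],s["gripper_force"]))
    return s,Rm
def to(x,y,z,yaw):
    s,Rm=st();d=Rm.T@(np.array([x,y,z])-s["position"]);c=np.degrees(np.arctan2(Rm[1,1],Rm[0,1]))
    print("tool shift mm",(d*1000).round(1),"twist units",(((c-yaw+180)%360-180)/90).round(4))
E
python3 -c "
from h import *
to(.4825,-.287,.12,179.1)"
```

```text
t1.5 tcp [ 0.2829 -0.5573  0.2267] yaw_y -63.09 q [ 0.998  0.434  0.025  1.573 -0.012  1.134 -0.075] F [-0.22  0.34  0.27] T [0.   0.06 0.  ] w1.000 g0.0
tool shift mm [ 300.3 -150.7  106.7] twist units 1.309
```

Request:
move_arm(
  motion=[
    {"tx": 0, "ty": 0, "tz": 0, "twist": 0.095},
    {"tx": 0, "ty": 0, "tz": 0, "twist": 0.095},
    {"tx": 0, "ty": 0, "tz": 0, "twist": 0.095},
    {"tx": 0, "ty": 0, "tz": 0, "twist": 0.095},
    {"tx": 0, "ty": 0, "tz": 0, "twist": 0.095},
    {"tx": 0, "ty": 0, "tz": 0, "twist": 0.095},
    {"tx": 0, "ty": 0, "tz": 0, "twist": 0.095},
    {"tx": 0, "ty": 0, "tz": 0, "twist": 0.095},
    {"tx": 0, "ty": 0, "tz": 0, "twist": 0.095},
    {"tx": 0, "ty": 0, "tz": 0, "twist": 0.095},
    {"tx": 0, "ty": 0, "tz": 0, "twist": 0.095},
    {"tx": 0, "ty": 0, "tz": 0, "twist": 0.095},
  ],
  gripper=-1,
)

```text
clock: 2.7
position: [0.283, -0.5573, 0.2268]
ee_rot: [-2.475, 1.935, -0.0]
force: [0.6, 1.0, -0.8]
width: 1.0
gripper_force: 0.0
```

```bash
python3 -c "
from h import *
to(.4825,-.287,.12,179.1)"
```

```text
t2.7 tcp [ 0.283  -0.5573  0.2268] yaw_y -166.03 q [ 0.718  0.452  0.439  1.599 -0.206  1.137 -1.693] F [ 0.62  1.02 -0.77] T [ 0.12  0.   -0.02] w1.000 g0.0
tool shift mm [-214.1 -258.8  106.8] twist units 0.1652
```

Request:
move_arm(
  motion=[
    {"tx": 0, "ty": 0, "tz": 0, "twist": 0.083},
    {"tx": 0, "ty": 0, "tz": 0, "twist": 0.082},
    {"tx": -0.034, "ty": -0.0244, "tz": 0.013, "twist": 0},
    {"tx": -0.034, "ty": -0.0244, "tz": 0.013, "twist": 0},
    {"tx": -0.034, "ty": -0.0244, "tz": 0.013, "twist": 0},
    {"tx": -0.034, "ty": -0.0244, "tz": 0.013, "twist": 0},
    {"tx": -0.034, "ty": -0.0244, "tz": 0.013, "twist": 0},
    {"tx": -0.034, "ty": -0.0244, "tz": 0.013, "twist": 0},
    {"tx": -0.034, "ty": -0.0244, "tz": 0.013, "twist": 0},
    {"tx": -0.034, "ty": -0.0244, "tz": 0.013, "twist": 0},
    {"tx": 0, "ty": 0, "tz": 0, "twist": 0},
  ],
)

```text
clock: 3.8
position: [0.4841, -0.2801, 0.1208]
ee_rot: [-2.22, 2.22, 0.006]
force: [-0.3, 0.1, 0.2]
width: 1.001
gripper_force: 0.0
```

Run:
```python
from h import *
cal=arm.calibration("wrist");save("w1.png",arm.get_image("wrist"))
to(.4825,-.287,.045,179.1)
for q,z in [("grip",.064),("straightedge",0)]:
    for r in arm.place_of("wrist",q)[:3]:
        px=np.array(r["point"])*[640,480]; print(q,r["conf"],px,onz(cal,px,z))
for p in [(.4825,-.287,.081)]: print(proj(cal,p))
```

```text
t3.9 tcp [ 0.4824 -0.2836  0.1217] yaw_y 179.82 q [ 0.138  0.459  0.412  1.882 -0.24   0.85  -2.473] F [ 0.19 -0.6   0.06] T [ 0.11 -0.02  0.03] w1.004 g0.0
tool shift mm [ 3.6 -0.2 76.7] twist units 0.008
grip 0.79 [325.12  244.176] [ 0.4799236  -0.28818997  0.064     ]
straightedge 0.95 [601.984 131.808] [ 0.27552596 -0.35420276  0.        ]
straightedge 0.71 [337.024 217.008] [ 0.46984621 -0.28908157  0.        ]
[320.95468608 255.75101184]
```

View pics/w1.png

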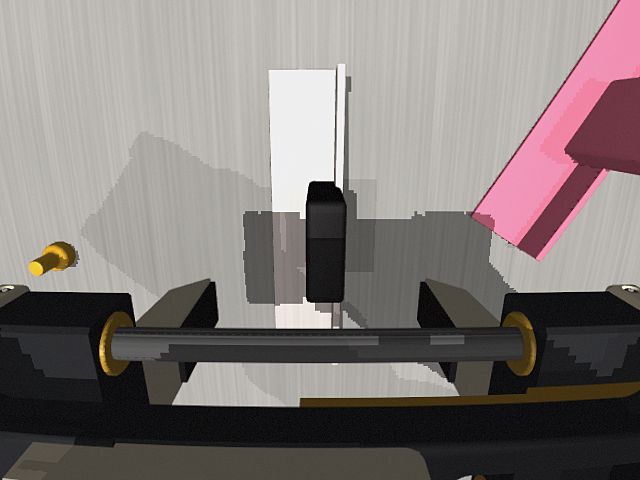

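The wrist view shows the black grip at (325,240), centred between the fingers. The plunger (50,257) and the pink look-alike (560,130) are well clear. Descending.

Request:
move_arm(
  motion=[
    {"tx": 0.0044, "ty": 0, "tz": 0.025, "twist": 0.008},
    {"tx": 0, "ty": 0, "tz": 0.025, "twist": 0},
    {"tx": 0, "ty": 0, "tz": 0.02, "twist": 0},
    {"tx": 0, "ty": 0, "tz": 0.006, "twist": 0},
    {"tx": 0, "ty": 0, "tz": 0, "twist": 0},
    {"tx": 0, "ty": 0, "tz": 0, "twist": 0},
    {"tx": 0, "ty": 0, "tz": 0, "twist": 0},
  ],
)

```text
clock: 4.65
position: [0.4812, -0.2923, 0.0479]
ee_rot: [-2.196, 2.246, -0.003]
force: [0.3, 0.1, -0.9]
width: 1.001
gripper_force: 0.0
```

Request:
move_arm(
  motion=[
    {"tx": 0, "ty": 0, "tz": 0, "twist": 0},
    {"tx": 0, "ty": 0, "tz": 0, "twist": 0},
    {"tx": 0, "ty": 0, "tz": 0, "twist": 0},
    {"tx": 0, "ty": 0, "tz": 0, "twist": 0},
    {"tx": 0, "ty": 0, "tz": 0, "twist": 0},
    {"tx": 0, "ty": 0, "tz": 0, "twist": 0},
    {"tx": 0, "ty": 0, "tz": 0, "twist": 0},
    {"tx": 0, "ty": 0, "tz": 0, "twist": 0},
    {"tx": 0, "ty": 0, "tz": 0, "twist": 0},
    {"tx": 0, "ty": 0, "tz": 0, "twist": 0},
    {"tx": 0, "ty": 0, "tz": 0, "twist": 0},
    {"tx": 0, "ty": 0, "tz": 0, "twist": 0},
  ],
  gripper=1,
  squeeze=50,
)

```text
clock: 5.85
position: [0.4805, -0.2915, 0.0467]
ee_rot: [2.197, -2.246, -0.0]
force: [-0.2, 0.3, 0.2]
width: 0.238
gripper_force: 49.9
```

Run:
```python
from h import *
to(.4825,-.287,.105,179.1)
```

```text
t5.8 tcp [ 0.4805 -0.2915  0.0467] yaw_y 178.74 q [ 0.19   0.566  0.367  1.935 -0.305  0.694 -2.422] F [-0.18  0.29  0.17] T [0.18 0.   0.  ] w0.238 g49.9
tool shift mm [ -4.6  -1.9 -58.3] twist units -0.004
```

Request:
move_arm(
  motion=[
    {"tx": 0, "ty": 0, "tz": -0.02, "twist": 0},
    {"tx": 0, "ty": 0, "tz": -0.04, "twist": 0},
    {"tx": 0, "ty": 0, "tz": -0.04, "twist": -0.04},
    {"tx": 0, "ty": 0, "tz": 0, "twist": -0.08},
    {"tx": 0, "ty": 0, "tz": 0, "twist": -0.09},
    {"tx": 0, "ty": 0, "tz": 0, "twist": -0.09},
    {"tx": 0, "ty": 0, "tz": 0, "twist": -0.09},
    {"tx": 0, "ty": 0, "tz": 0, "twist": -0.09},
    {"tx": 0, "ty": 0, "tz": 0, "twist": -0.09},
    {"tx": 0, "ty": 0, "tz": 0, "twist": -0.09},
    {"tx": 0, "ty": 0, "tz": 0, "twist": -0.09},
    {"tx": 0, "ty": 0, "tz": 0, "twist": -0.09},
  ],
)

```text
clock: 7.05
position: [0.4801, -0.2913, 0.1462]
ee_rot: [-3.113, 0.419, 0.002]
force: [-1.0, 0.8, -4.0]
width: 0.233
gripper_force: 49.9
```

Request:
move_arm(
  motion=[
    {"tx": 0, "ty": 0, "tz": 0, "twist": -0.09},
    {"tx": 0, "ty": 0, "tz": 0, "twist": -0.09},
    {"tx": 0, "ty": 0, "tz": 0, "twist": -0.09},
    {"tx": 0, "ty": 0, "tz": 0, "twist": -0.09},
    {"tx": 0, "ty": 0, "tz": 0, "twist": -0.09},
    {"tx": 0, "ty": 0, "tz": 0, "twist": -0.09},
    {"tx": 0, "ty": 0, "tz": 0, "twist": -0.09},
    {"tx": 0, "ty": 0, "tz": 0, "twist": -0.09},
    {"tx": 0, "ty": 0, "tz": 0, "twist": -0.09},
    {"tx": 0, "ty": 0, "tz": 0, "twist": -0.09},
    {"tx": 0, "ty": 0, "tz": 0, "twist": -0.09},
    {"tx": 0, "ty": 0, "tz": 0, "twist": -0.04},
  ],
)

```text
clock: 8.25
position: [0.48, -0.2915, 0.1461]
ee_rot: [-2.452, -1.962, 0.001]
force: [-0.4, -0.6, -3.3]
width: 0.233
gripper_force: 49.9
```

Run:
```python
from h import *
to(.48,.036,.147,2.2)
```

```text
t8.2 tcp [ 0.48   -0.2915  0.1461] yaw_y -12.67 q [ 0.661  0.435 -0.286  1.809  0.15   0.921  0.088] F [-0.36 -0.61 -3.34] T [-0.03 -0.1  -0.01] w0.233 g49.9
tool shift mm [319.5 -71.8  -0.7] twist units -0.1652
```

Request:
move_arm(
  motion=[
    {"tx": 0, "ty": 0, "tz": 0, "twist": -0.083},
    {"tx": 0, "ty": 0, "tz": 0, "twist": -0.0822},
    {"tx": 0.041, "ty": 0.0016, "tz": 0, "twist": 0},
    {"tx": 0.041, "ty": 0.0016, "tz": 0, "twist": 0},
    {"tx": 0.041, "ty": 0.0016, "tz": 0, "twist": 0},
    {"tx": 0.041, "ty": 0.0016, "tz": 0, "twist": 0},
    {"tx": 0.041, "ty": 0.0016, "tz": 0, "twist": 0},
    {"tx": 0.041, "ty": 0.0016, "tz": 0, "twist": 0},
    {"tx": 0.041, "ty": 0.0016, "tz": 0, "twist": 0},
    {"tx": 0.041, "ty": 0.0016, "tz": 0, "twist": 0},
    {"tx": 0, "ty": 0, "tz": 0, "twist": 0},
    {"tx": 0, "ty": 0, "tz": 0, "twist": 0},
  ],
)

```text
clock: 9.45
position: [0.482, 0.0376, 0.1464]
ee_rot: [-2.181, -2.261, 0.001]
force: [0.7, -0.4, -2.8]
width: 0.239
gripper_force: 49.9
```

Run:
```python
from h import *
np.set_printoptions(precision=4,suppress=True)
to(.50,.036,.147,2.2)
cal=arm.calibration("wrist");save("w2.png",arm.get_image("wrist"))
for q,z in [("grip",.165),("straightedge",.1),("bar",.006),("disc0",.006),("weight",.006)]:
    for r in arm.place_of("wrist",q)[:5]:
        px=np.array(r["point"])*[640,480]; print(q,r["conf"],px,onz(cal,px,z))
r=arm.regions_of("wrist","bar")
if r:
    m=r[0]["region"];h=cv2.convexHull(max(cv2.findContours(m.astype(np.uint8),0,2)[0],key=cv2.contourArea))
    w=np.array([onz(cal,p[0],.028)[:2] for p in h],np.float32);rr=cv2.minAreaRect(w);print(rr,cv2.boxPoints(rr))
```

```text
t9.4 tcp [0.482  0.0376 0.1464] yaw_y 2.07 q [ 0.178  0.341 -0.459  1.981  0.196  0.863 -0.351] F [ 0.67 -0.38 -2.81] T [-0.12 -0.11  0.  ] w0.239 g49.9
tool shift mm [-2.3 17.9 -0.6] twist units -0.0015
grip 0.95 [321.088 324.816] [0.4838 0.038  0.165 ]
straightedge 0.62 [35.52  4.08] [0.3355 0.1729 0.1   ]
straightedge 0.55 [337.408 267.504] [0.4937 0.0382 0.1   ]
straightedge 0.15 [349.632  38.208] [0.4938 0.1575 0.1   ]
bar 0.77 [544.128 222.096] [0.6688 0.0476 0.006 ]
bar 0.46 [411.904 254.496] [0.5611 0.0158 0.006 ]
disc0 0.83 [416.192 251.712] [0.5644 0.0184 0.006 ]
disc0 0.73 [398.976 308.304] [ 0.5554 -0.0335  0.006 ]
disc0 0.7 [439.424 195.696] [0.5779 0.0656 0.006 ]
disc0 0.66 [414.016 134.4  ] [0.5529 0.1116 0.006 ]
weight 0.93 [350.528  38.304] [0.5011 0.1769 0.006 ]
((0.668489396572113, 0.05988770350813866), (0.02496642991900444, 0.1906193196773529), 2.2874603271484375) [[ 0.6522  0.1546]
 [ 0.6598 -0.0358]
 [ 0.6848 -0.0348]
 [ 0.6772  0.1556]]
```

View pics/w2.png

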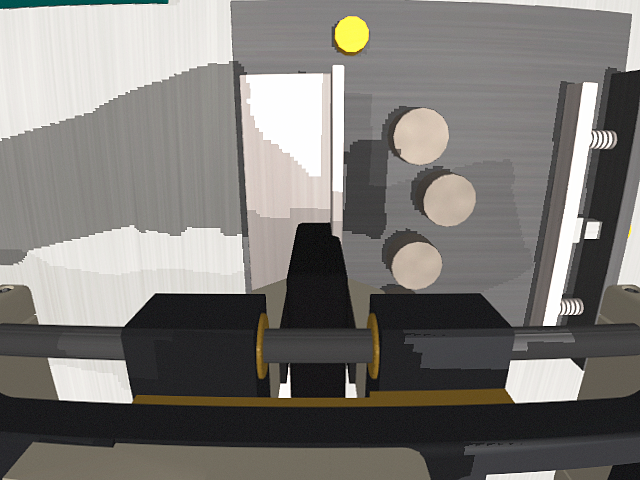

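The wrist view shows three discs at (421,135), (450,199) and (416,265), with the fourth hidden by the gripper. The weight is at (351,35), the blade at column ~338 and the bar's front edge runs (583,83)–(548,325). Measuring the blade's yaw relative to the bar.

Run:
```python
from h import *
np.set_printoptions(precision=4,suppress=True)
cal=arm.calibration("wrist");im=cv2.imread("pics/w2.png");g=cv2.GaussianBlur(cv2.cvtColor(im,cv2.COLOR_BGR2GRAY),(3,3),0).astype(float)
def edge(rows,lo,hi,sgn,z,n):
    P=[]
    for r in rows:
        L=lo(r) if callable(lo) else lo; d=sgn*np.diff(g[r,L:L+hi]); P.append((L+d.argmax()+.5,r))
    P=np.array(P);f=np.polyfit(P[:,1],P[:,0],1);k=abs(P[:,0]-np.polyval(f,P[:,1]))<1.5;f=np.polyfit(P[k,1],P[k,0],1)
    a,b=[onz(cal,(np.polyval(f,r),r),z) for r in (rows[0],rows[-1])]
    print(n,k.sum(),len(P),f,"ends",a,b,"yaw",np.degrees(np.arctan2(-(a-b)[0],(a-b)[1])))
edge(range(90,320,3),lambda r:int(583-(r-83)*35/242-8),16,1,.028,"bar front top")
edge(range(90,320,3),lambda r:int(598-(r-83)*35/242-10),20,-1,.028,"bar back top")
edge(range(75,225,3),336,16,-1,.1317,"blade front top")
col=g[50:90,338];r=50+np.diff(col).argmax();print("end row",r,onz(cal,(338,r+.5),.1317))
```

```text
bar front top 77 77 [ -0.1673 597.9104] ends [0.6673 0.1469 0.028 ] [ 0.6736 -0.0315  0.028 ] yaw 2.0413282598750437
bar back top 42 77 [ -0.1635 612.3179] ends [0.6787 0.1478 0.028 ] [ 0.6876 -0.0314  0.028 ] yaw 2.8406115946758494
blade front top 50 50 [ -0.0109 344.6539] ends [0.4908 0.1345 0.1317] [0.4932 0.0708 0.1317] yaw 2.142759522080972
end row 64 [0.4882 0.1386 0.1317]
```

Blade yaw (2.14°) matches the bar (2.04°). Descending behind the discs.

Request:
move_arm(
  motion=[
    {"tx": 0, "ty": 0.004, "tz": 0.02, "twist": 0},
    {"tx": 0, "ty": 0.003, "tz": 0.03, "twist": 0},
    {"tx": 0, "ty": 0.003, "tz": 0.025, "twist": 0},
    {"tx": 0, "ty": 0, "tz": 0.012, "twist": 0},
    {"tx": 0, "ty": 0, "tz": 0.004, "twist": 0},
    {"tx": 0, "ty": 0, "tz": 0.0007, "twist": 0},
    {"tx": 0, "ty": 0, "tz": 0, "twist": 0},
    {"tx": 0, "ty": 0, "tz": 0, "twist": 0},
    {"tx": 0, "ty": 0, "tz": 0, "twist": 0},
    {"tx": 0, "ty": 0, "tz": 0, "twist": 0},
  ],
)

```text
clock: 10.8
position: [0.4928, 0.037, 0.0555]
ee_rot: [2.184, 2.258, 0.001]
force: [-0.0, 0.4, -3.8]
width: 0.236
gripper_force: 49.9
```

Run:
```python
from h import *
to(.55,.036,.054,2.1)
cal=arm.calibration("scene")
for r in arm.place_of("scene","disc0"):
    px=np.array(r["point"])*[640,480]; print(r["conf"],px,onz(cal,px,.006)[:2])
cal=arm.calibration("side")
for r in arm.place_of("side","disc0"):
    px=np.array(r["point"])*[640,480]; print(r["conf"],px,onz(cal,px,.006)[:2])
```

```text
t10.8 tcp [0.4928 0.037  0.0555] yaw_y 1.91 q [ 0.122  0.485 -0.401  2.046  0.3    0.665 -0.443] F [-0.02  0.44 -3.8 ] T [ 0.02 -0.11  0.01] w0.236 g49.9
tool shift mm [-2.9 57.2  1.6] twist units -0.0022
0.85 [335.424 285.6  ] [0.57122469 0.01057275]
0.75 [318.784 295.824] [ 0.5630647  -0.03421434]
0.59 [353.6   271.392] [0.57494642 0.06649317]
0.48 [360.768 252.72 ] [0.5524853  0.11471566]
0.91 [276.8   268.704] [0.55289681 0.10476691]
0.78 [274.304 253.104] [0.583565   0.05888736]
0.76 [302.272 231.696] [ 0.56434636 -0.04008099]
0.65 [292.672 243.312] [0.56376446 0.00952636]
```

Request:
move_arm(
  motion=[
    {"tx": 0, "ty": 0.01, "tz": 0, "twist": -0.0015},
    {"tx": 0, "ty": 0.01, "tz": 0, "twist": 0},
    {"tx": 0, "ty": 0.005, "tz": 0, "twist": 0},
    {"tx": 0, "ty": 0.005, "tz": 0, "twist": 0},
    {"tx": 0, "ty": 0.005, "tz": 0, "twist": 0},
    {"tx": 0, "ty": 0.005, "tz": 0, "twist": 0},
    {"tx": 0, "ty": 0.005, "tz": 0, "twist": 0},
    {"tx": 0, "ty": 0.005, "tz": 0, "twist": 0},
    {"tx": 0, "ty": 0.005, "tz": 0, "twist": 0},
    {"tx": 0, "ty": 0.005, "tz": 0, "twist": 0},
    {"tx": 0, "ty": 0.005, "tz": 0, "twist": 0},
    {"tx": 0, "ty": 0.005, "tz": 0, "twist": 0},
  ],
)

```text
clock: 12.1
position: [0.5628, 0.0395, 0.055]
ee_rot: [2.181, 2.261, -0.0]
force: [0.2, -0.0, -2.9]
width: 0.238
gripper_force: 49.9
```

Request:
move_arm(
  motion=[
    {"tx": 0, "ty": 0.005, "tz": 0, "twist": 0},
    {"tx": 0, "ty": 0.005, "tz": 0, "twist": 0},
    {"tx": 0, "ty": 0.005, "tz": 0, "twist": 0},
    {"tx": 0, "ty": 0.005, "tz": 0, "twist": 0},
    {"tx": 0, "ty": 0.005, "tz": 0, "twist": 0},
    {"tx": 0, "ty": 0.005, "tz": 0, "twist": 0},
    {"tx": 0, "ty": 0, "tz": 0, "twist": 0},
    {"tx": 0, "ty": 0, "tz": 0, "twist": 0},
  ],
)

```text
clock: 12.9
position: [0.5925, 0.0406, 0.055]
ee_rot: [2.181, 2.261, 0.0]
force: [-0.3, -0.0, -2.8]
width: 0.237
gripper_force: 49.9
```

Run:
```python
from h import *
to(.618,.036,.054,2.04)
save("w3.png",arm.get_image("wrist"))
a=arm.get_image("scene")[190:370,250:450]; save("s3.png",cv2.resize(a,(660,594),interpolation=cv2.INTER_CUBIC))
```

```text
t12.9 tcp [0.5925 0.0406 0.055 ] yaw_y 2.04 q [ 0.106  0.608 -0.383  1.802  0.305  0.79  -0.395] F [-0.3  -0.01 -2.78] T [ 0.   -0.08  0.  ] w0.237 g49.9
tool shift mm [-5.5 25.3  1. ] twist units 0.0
```

View pics/s3.png

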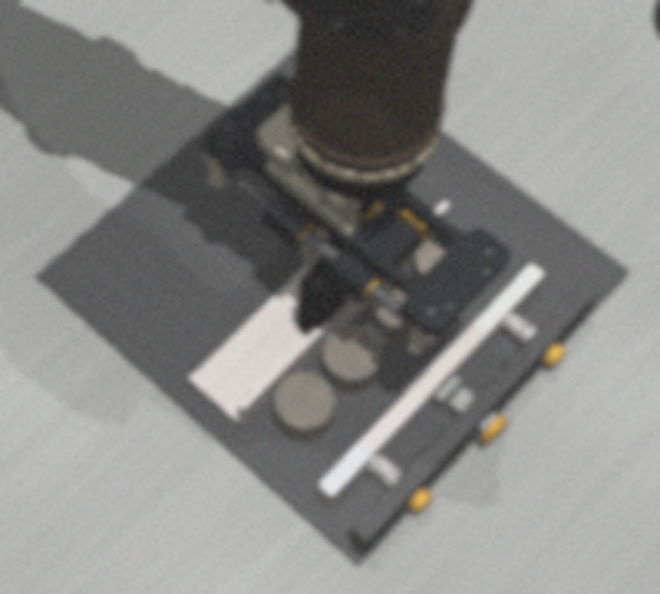

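The scene crop shows the blade behind the discs (near two at (300,400) and (350,355)), still clear of the bar. All are upright.

Request:
move_arm(
  motion=[
    {"tx": 0, "ty": 0.003, "tz": 0, "twist": 0},
    {"tx": 0, "ty": 0.003, "tz": 0, "twist": 0},
    {"tx": 0, "ty": 0.003, "tz": 0, "twist": 0},
    {"tx": 0, "ty": 0.002, "tz": 0, "twist": 0},
    {"tx": 0, "ty": 0.002, "tz": 0, "twist": 0},
    {"tx": 0, "ty": 0.002, "tz": 0, "twist": 0},
    {"tx": 0, "ty": 0.002, "tz": 0, "twist": 0},
    {"tx": 0, "ty": 0.002, "tz": 0, "twist": 0},
    {"tx": 0, "ty": 0.001, "tz": 0, "twist": 0},
    {"tx": 0, "ty": 0, "tz": 0, "twist": 0},
    {"tx": 0, "ty": 0, "tz": 0, "twist": 0},
  ],
)

```text
clock: 14.1
position: [0.6126, 0.0413, 0.0551]
ee_rot: [2.181, 2.261, 0.0]
force: [-1.4, -0.4, -4.9]
width: 0.235
gripper_force: 49.9
```

Request:
move_arm(
  motion=[
    {"tx": 0, "ty": 0.001, "tz": 0, "twist": 0},
    {"tx": 0, "ty": 0.001, "tz": 0, "twist": 0},
    {"tx": 0, "ty": 0.001, "tz": 0, "twist": 0},
    {"tx": 0, "ty": 0.001, "tz": 0, "twist": 0},
    {"tx": 0, "ty": 0.001, "tz": 0, "twist": 0},
  ],
)

```text
clock: 14.6
position: [0.6175, 0.0415, 0.055]
ee_rot: [2.181, 2.261, -0.0]
force: [-1.4, -0.9, -2.2]
width: 0.238
gripper_force: 49.9
```

```bash
python3 -c "
from h import *
st()"
```

```text
t14.6 tcp [0.6175 0.0415 0.055 ] yaw_y 2.04 q [ 0.101  0.639 -0.378  1.737  0.305  0.824 -0.382] F [-1.37 -0.92 -2.22] T [-0.02  0.02 -0.02] w0.238 g49.9
```

Request:
move_arm(
  motion=[
    {"tx": 0, "ty": 0.0005, "tz": 0, "twist": 0},
    {"tx": 0, "ty": 0.0005, "tz": 0, "twist": 0},
    {"tx": 0, "ty": 0.0005, "tz": 0, "twist": 0},
    {"tx": 0, "ty": 0.0005, "tz": 0, "twist": 0},
  ],
)

```text
clock: 15.0
position: [0.6186, 0.0415, 0.0547]
ee_rot: [-2.181, -2.26, 0.002]
force: [-3.7, -1.1, -3.1]
width: 0.235
gripper_force: 49.9
```

Request:
move_arm(
  motion=[
    {"tx": 0, "ty": 0.0005, "tz": 0, "twist": 0},
    {"tx": 0, "ty": 0.0005, "tz": 0, "twist": 0},
    {"tx": 0, "ty": 0, "tz": 0, "twist": 0},
    {"tx": 0, "ty": 0, "tz": 0, "twist": 0},
  ],
)

```text
clock: 15.4
position: [0.6203, 0.0415, 0.0549]
ee_rot: [-2.181, -2.261, 0.0]
force: [-2.7, 0.6, -5.1]
width: 0.236
gripper_force: 49.9
```

```bash
python3 -c "
from h import *
st()"
```

```text
t15.4 tcp [0.6203 0.0415 0.0549] yaw_y 2.04 q [ 0.1    0.643 -0.378  1.729  0.305  0.828 -0.381] F [-2.65  0.6  -5.07] T [-0.01  0.76 -0.02] w0.236 g49.9
```

Request:
move_arm(
  motion=[
    {"tx": 0, "ty": 0.0005, "tz": 0, "twist": 0},
    {"tx": 0, "ty": 0.0005, "tz": 0, "twist": 0},
    {"tx": 0, "ty": 0, "tz": 0, "twist": 0},
  ],
)

```text
clock: 15.7
position: [0.6214, 0.0416, 0.055]
ee_rot: [2.181, 2.261, -0.0]
force: [-2.9, 0.1, -4.8]
width: 0.237
gripper_force: 49.9
```

Request:
move_arm(
  motion=[
    {"tx": 0, "ty": 0.0005, "tz": 0, "twist": 0},
    {"tx": 0, "ty": 0.0005, "tz": 0, "twist": 0},
    {"tx": 0, "ty": 0, "tz": 0, "twist": 0},
  ],
)

```text
clock: 16.0
position: [0.6224, 0.0416, 0.055]
ee_rot: [2.181, 2.261, -0.0]
force: [-3.5, 0.1, -4.5]
width: 0.235
gripper_force: 49.9
```

```bash
cat >> h.py <<'E'
def fs(n=4):
    A=[]
    for _ in range(n): arm.get_image("wrist"); s=arm.observe(); A.append(np.r_[s["force"],s["ft_torque"]])
    A=np.array(A);print(A[:,0].round(1),"mean",A.mean(0).round(2));st()
E
python3 -c "
from h import *
fs()
a=arm.get_image('side')[190:330,170:390]; save('side3.png',cv2.resize(a,(770,490),interpolation=cv2.INTER_CUBIC))"
```

```text
[-3.7 -4.3 -3.6 -3.3] mean [-3.73 -0.08 -4.81 -0.07  0.87 -0.02]
t16.2 tcp [0.6224 0.0416 0.055 ] yaw_y 2.05 q [ 0.1    0.645 -0.377  1.724  0.305  0.831 -0.38 ] F [-3.34  0.11 -4.68] T [-0.04  0.88 -0.03] w0.236 g49.9
```

View pics/side3.png

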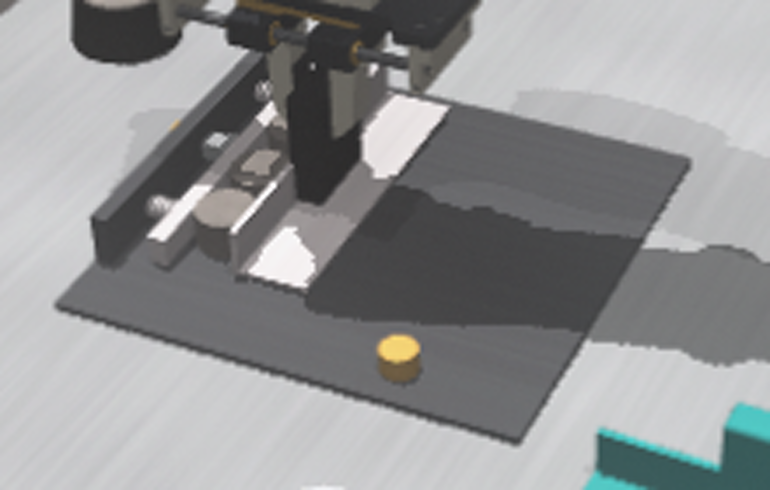

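The side crop shows the discs between the blade and the bar, with the bar starting to move. Now fine steps.

Request:
move_arm(
  motion=[
    {"tx": 0, "ty": 0.00025, "tz": 0, "twist": 0},
    {"tx": 0, "ty": 0.00025, "tz": 0, "twist": 0},
    {"tx": 0, "ty": 0.00025, "tz": 0, "twist": 0},
    {"tx": 0, "ty": 0.00025, "tz": 0, "twist": 0},
  ],
)

```text
clock: 16.65
position: [0.6225, 0.0417, 0.0549]
ee_rot: [-2.181, -2.26, 0.002]
force: [-7.1, -0.2, -2.8]
width: 0.234
gripper_force: 49.9
```

```bash
python3 -c "
from h import *
fs(4)"
```

```text
[-7.  -7.4 -6.8 -6.8] mean [-7.   -0.06 -1.94 -0.06  1.61 -0.04]
t16.9 tcp [0.6225 0.0416 0.0549] yaw_y 2.05 q [ 0.1    0.646 -0.377  1.722  0.305  0.833 -0.379] F [-6.77 -0.09 -1.37] T [-0.06  1.62 -0.03] w0.240 g49.9
```

Request:
move_arm(
  motion=[
    {"tx": 0, "ty": 0.00025, "tz": 0, "twist": 0},
    {"tx": 0, "ty": 0.00025, "tz": 0, "twist": 0},
    {"tx": 0, "ty": 0.00025, "tz": 0, "twist": 0},
    {"tx": 0, "ty": 0, "tz": 0, "twist": 0},
  ],
)

```text
clock: 17.25
position: [0.6226, 0.0416, 0.0547]
ee_rot: [-2.18, -2.26, 0.004]
force: [-7.5, -1.6, -1.4]
width: 0.237
gripper_force: 49.9
```

```bash
python3 -c "
from h import *
fs(4)"
```

```text
[-9.1 -8.2 -8.4 -8.5] mean [-8.55 -0.12 -1.74 -0.09  2.03 -0.01]
t17.4 tcp [0.6226 0.0416 0.0547] yaw_y 2.06 q [ 0.1    0.647 -0.377  1.721  0.304  0.835 -0.379] F [-8.55 -0.94 -1.71] T [-0.1   2.05 -0.02] w0.235 g49.9
```

Request:
move_arm(
  motion=[
    {"tx": 0, "ty": 0.00025, "tz": 0, "twist": 0},
    {"tx": 0, "ty": 0.00025, "tz": 0, "twist": 0},
    {"tx": 0, "ty": 0.00025, "tz": 0, "twist": 0},
    {"tx": 0, "ty": 0.00025, "tz": 0, "twist": 0},
  ],
)

```text
clock: 17.85
position: [0.6227, 0.0417, 0.0545]
ee_rot: [-2.179, -2.259, 0.006]
force: [-10.9, 0.5, -1.3]
width: 0.239
gripper_force: 49.9
```

```bash
python3 -c "
from h import *
fs(4)"
```

```text
[-11.2 -11.1 -11.2 -11.8] mean [-11.34  -0.16  -0.74  -0.1    2.56  -0.05]
t18.1 tcp [0.6227 0.0416 0.0545] yaw_y 2.06 q [ 0.099  0.649 -0.377  1.719  0.304  0.837 -0.379] F [-11.8  -0.   -1.6] T [-0.11  2.52 -0.07] w0.235 g49.9
```

Request:
move_arm(
  motion=[
    {"tx": 0, "ty": 0.00025, "tz": 0, "twist": 0},
    {"tx": 0, "ty": 0.00025, "tz": 0, "twist": 0},
    {"tx": 0, "ty": 0.0002, "tz": 0, "twist": 0},
    {"tx": 0, "ty": 0, "tz": 0, "twist": 0},
    {"tx": 0, "ty": 0, "tz": 0, "twist": 0},
    {"tx": 0, "ty": 0, "tz": 0, "twist": 0},
    {"tx": 0, "ty": 0, "tz": 0, "twist": 0},
    {"tx": 0, "ty": 0, "tz": 0, "twist": 0},
    {"tx": 0, "ty": 0, "tz": 0, "twist": 0},
    {"tx": 0, "ty": 0, "tz": 0, "twist": 0},
  ],
)

```text
clock: 19.05
position: [0.6228, 0.0416, 0.0543]
ee_rot: [-2.179, -2.259, 0.007]
force: [-11.5, -0.9, -0.1]
width: 0.235
gripper_force: 49.9
```

Run:
```python
from h import *
fs(6)
cal=arm.calibration("wrist")
im=arm.get_image("wrist");a=im[60:330,300:620]; save("w4.png",cv2.resize(a,(640,540),interpolation=cv2.INTER_CUBIC))
```

```text
[-11.9 -12.4 -12.1 -12.4 -12.  -11.7] mean [-1.208e+01 -1.030e+00 -5.900e-01 -1.000e-01  2.980e+00 -1.000e-02]
t19.4 tcp [0.6228 0.0416 0.0542] yaw_y 2.07 q [ 0.099  0.65  -0.377  1.718  0.304  0.838 -0.378] F [-11.73  -0.66  -0.36] T [-0.1   2.98 -0.01] w0.236 g49.9
```

View pics/w4.png

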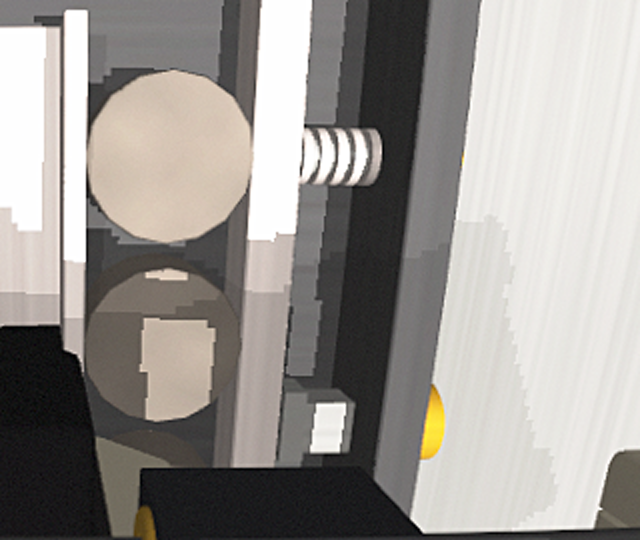

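The wrist crop shows the left discs at (170,155) and (165,345) bearing on both blade and bar, with the moment balanced. A little more force, then hold.

Request:
move_arm(
  motion=[
    {"tx": 0, "ty": 0.00025, "tz": 0, "twist": 0},
    {"tx": 0, "ty": 0.00025, "tz": 0, "twist": 0},
    {"tx": 0, "ty": 0, "tz": 0, "twist": 0},
    {"tx": 0, "ty": 0, "tz": 0, "twist": 0},
    {"tx": 0, "ty": 0, "tz": 0, "twist": 0},
    {"tx": 0, "ty": 0, "tz": 0, "twist": 0},
    {"tx": 0, "ty": 0, "tz": 0, "twist": 0},
    {"tx": 0, "ty": 0, "tz": 0, "twist": 0},
    {"tx": 0, "ty": 0, "tz": 0, "twist": 0},
    {"tx": 0, "ty": 0, "tz": 0, "twist": 0},
    {"tx": 0, "ty": 0, "tz": 0, "twist": 0},
    {"tx": 0, "ty": 0, "tz": 0, "twist": 0},
  ],
)

```text
clock: 20.6
position: [0.6228, 0.0416, 0.0541]
ee_rot: [-2.178, -2.258, 0.008]
force: [-12.5, -0.9, -0.0]
width: 0.239
gripper_force: 49.9
```

Run:
```python
from h import *
fs(4)
```

```text
[-12.5 -13.  -13.8 -13. ] mean [-1.309e+01 -4.500e-01 -4.100e-01 -9.000e-02  3.240e+00 -1.000e-02]
t20.8 tcp [0.6229 0.0416 0.0541] yaw_y 2.08 q [ 0.099  0.65  -0.377  1.717  0.304  0.839 -0.378] F [-13.02   0.05   0.44] T [-0.1   3.2  -0.02] w0.238 g49.9
```

Request:
move_arm(
  motion=[
    {"tx": 0, "ty": -0.0004, "tz": 0, "twist": 0},
    {"tx": 0, "ty": -0.0004, "tz": 0, "twist": 0},
    {"tx": 0, "ty": -0.0004, "tz": 0, "twist": 0},
    {"tx": 0, "ty": -0.0004, "tz": 0, "twist": 0},
    {"tx": 0, "ty": -0.0004, "tz": 0, "twist": 0},
    {"tx": 0, "ty": -0.0004, "tz": 0, "twist": 0},
    {"tx": 0, "ty": -0.0004, "tz": 0, "twist": 0},
    {"tx": 0, "ty": -0.0004, "tz": 0, "twist": 0},
    {"tx": 0, "ty": -0.0004, "tz": 0, "twist": 0},
    {"tx": 0, "ty": -0.0004, "tz": 0, "twist": 0},
    {"tx": 0, "ty": -0.0004, "tz": 0, "twist": 0},
    {"tx": 0, "ty": -0.0004, "tz": 0, "twist": 0},
  ],
)

```text
clock: 22.0
position: [0.6222, 0.0417, 0.0553]
ee_rot: [2.181, 2.26, 0.002]
force: [-2.9, -0.8, -4.0]
width: 0.236
gripper_force: 49.9
```

Request:
move_arm(
  motion=[
    {"tx": 0, "ty": -0.0003, "tz": 0, "twist": 0},
    {"tx": 0, "ty": -0.0003, "tz": 0, "twist": 0},
    {"tx": 0, "ty": -0.0003, "tz": 0, "twist": 0},
    {"tx": 0, "ty": -0.0003, "tz": 0, "twist": 0},
    {"tx": 0, "ty": -0.0003, "tz": 0, "twist": 0},
    {"tx": 0, "ty": -0.0003, "tz": 0, "twist": 0},
    {"tx": 0, "ty": -0.0003, "tz": 0, "twist": 0},
    {"tx": 0, "ty": -0.0003, "tz": 0, "twist": 0},
    {"tx": 0, "ty": -0.0003, "tz": 0, "twist": 0},
    {"tx": 0, "ty": -0.0003, "tz": 0, "twist": 0},
    {"tx": 0, "ty": -0.0003, "tz": 0, "twist": 0},
    {"tx": 0, "ty": -0.0003, "tz": 0, "twist": 0},
  ],
)

```text
clock: 23.2
position: [0.6182, 0.0415, 0.0551]
ee_rot: [2.181, 2.26, 0.001]
force: [0.5, -0.1, -4.1]
width: 0.237
gripper_force: 49.9
```

Request:
move_arm(
  motion=[
    {"tx": 0, "ty": -0.0003, "tz": 0, "twist": 0},
    {"tx": 0, "ty": -0.0003, "tz": 0, "twist": 0},
    {"tx": 0, "ty": -0.0003, "tz": 0, "twist": 0},
    {"tx": 0, "ty": -0.0003, "tz": 0, "twist": 0},
    {"tx": 0, "ty": -0.0003, "tz": 0, "twist": 0},
    {"tx": 0, "ty": -0.0003, "tz": 0, "twist": 0},
    {"tx": 0, "ty": -0.0005, "tz": 0, "twist": 0},
    {"tx": 0, "ty": -0.0005, "tz": 0, "twist": 0},
    {"tx": 0, "ty": -0.0005, "tz": 0, "twist": 0},
    {"tx": 0, "ty": -0.0005, "tz": 0, "twist": 0},
    {"tx": 0, "ty": -0.0005, "tz": 0, "twist": 0},
    {"tx": 0, "ty": -0.0005, "tz": 0, "twist": 0},
  ],
)

```text
clock: 24.4
position: [0.6131, 0.0413, 0.055]
ee_rot: [2.181, 2.261, -0.0]
force: [-0.1, 0.4, -3.8]
width: 0.234
gripper_force: 49.9
```

Run:
```python
from h import *
fs(3)
```

```text
[-0.3  0.4 -0.5] mean [-0.13  0.4  -4.47 -0.02 -0.11 -0.02]
t24.6 tcp [0.6131 0.0413 0.055 ] yaw_y 2.05 q [ 0.102  0.634 -0.379  1.748  0.305  0.818 -0.385] F [-0.47  0.27 -4.43] T [-0.02 -0.13 -0.07] w0.238 g49.9
```

Request:
move_arm(
  motion=[
    {"tx": 0, "ty": -0.001, "tz": 0, "twist": 0},
    {"tx": 0, "ty": -0.003, "tz": 0, "twist": 0},
    {"tx": 0, "ty": -0.006, "tz": 0, "twist": 0},
    {"tx": 0, "ty": -0.01, "tz": 0, "twist": 0},
    {"tx": 0, "ty": -0.015, "tz": 0, "twist": 0},
    {"tx": 0, "ty": -0.02, "tz": 0, "twist": 0},
    {"tx": 0, "ty": -0.02, "tz": -0.01, "twist": 0},
    {"tx": 0, "ty": -0.015, "tz": -0.01, "twist": 0},
    {"tx": 0, "ty": -0.005, "tz": -0.01, "twist": 0},
    {"tx": 0, "ty": 0, "tz": 0, "twist": 0},
    {"tx": 0, "ty": 0, "tz": 0, "twist": 0},
  ],
)

```text
clock: 25.65
position: [0.5191, 0.0379, 0.0854]
ee_rot: [2.181, 2.26, 0.002]
force: [0.7, -0.5, -3.8]
width: 0.237
gripper_force: 49.9
```

Run:
```python
from h import *
np.set_printoptions(precision=4,suppress=True)
to(.38,-.0,.055,2.05)
for c in ["scene","side"]:
    im=arm.get_image(c);cal=arm.calibration(c)
    if c=="side": save("side5.png",cv2.resize(im[190:330,170:390],(770,490),interpolation=cv2.INTER_CUBIC))
    for q in ["disc0","bar"]:
        for r in arm.place_of(c,q)[:5]:
            px=np.array(r["point"])*[640,480]; print(c,q,round(r["conf"],2),px,onz(cal,px,.006)[:2])
```

```text
t25.6 tcp [0.5191 0.0379 0.0854] yaw_y 2.03 q [ 0.138  0.474 -0.418  1.96   0.272  0.76  -0.402] F [ 0.75 -0.5  -3.83] T [-0.03 -0.12 -0.03] w0.237 g49.9
tool shift mm [ -32.9 -140.4   30.1] twist units -0.0002
scene disc0 0.85 [364.8   307.392] [0.6542 0.0191]
scene disc0 0.84 [390.272 280.896] [0.6503 0.1087]
scene disc0 0.66 [377.984 290.016] [0.6461 0.0715]
scene disc0 0.57 [350.976 322.512] [ 0.6574 -0.0285]
scene bar 0.71 [379.392 304.8  ] [0.6726 0.0468]
side disc0 0.76 [259.072 232.608] [0.652  0.0052]
side disc0 0.76 [238.976 257.184] [0.6458 0.1044]
side disc0 0.76 [265.28 225.12] [ 0.6539 -0.0274]
side disc0 0.52 [245.376 246.288] [0.6535 0.0641]
side bar 0.78 [245.504 237.888] [0.6696 0.0364]
```

View pics/side5.png

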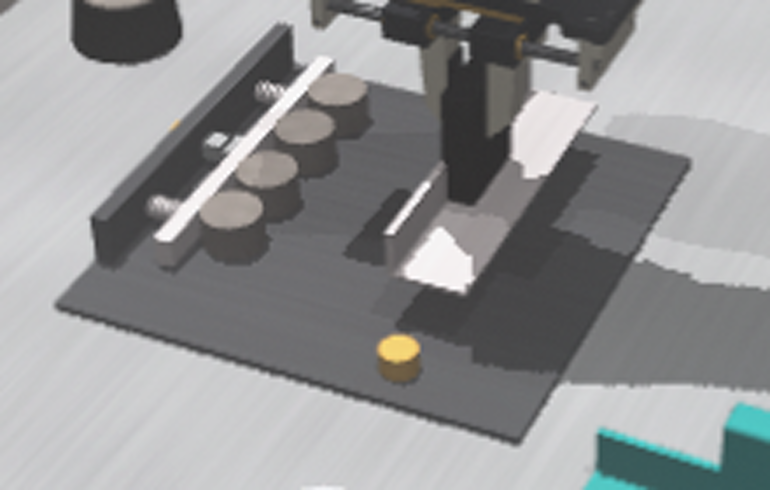

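The side crop shows all four discs in a row against the bar and upright, with the weight undisturbed. Now placing the straightedge on the bench on the robot's side of the plate.

Request:
move_arm(
  motion=[
    {"tx": -0.0053, "ty": -0.0136, "tz": 0, "twist": 0},
    {"tx": -0.0106, "ty": -0.0272, "tz": 0, "twist": 0},
    {"tx": -0.0133, "ty": -0.034, "tz": 0, "twist": 0},
    {"tx": -0.0133, "ty": -0.034, "tz": 0, "twist": 0},
    {"tx": -0.0106, "ty": -0.0272, "tz": 0, "twist": 0},
    {"tx": 0, "ty": 0, "tz": 0, "twist": 0},
    {"tx": 0, "ty": 0, "tz": 0, "twist": 0},
    {"tx": 0, "ty": 0, "tz": 0.02, "twist": 0},
    {"tx": 0, "ty": 0, "tz": 0.01, "twist": 0},
    {"tx": 0, "ty": 0, "tz": 0.005, "twist": 0},
    {"tx": 0, "ty": 0, "tz": 0, "twist": 0},
    {"tx": 0, "ty": 0, "tz": 0, "twist": 0},
  ],
)

```text
clock: 27.15
position: [0.3845, -0.0197, 0.0501]
ee_rot: [-2.181, -2.261, -0.0]
force: [0.6, -0.5, -3.4]
width: 0.235
gripper_force: 49.9
```

Run:
```python
from h import *
fs(3)
```

```text
[-0.6 -0.4  0.1] mean [-0.27 -0.2  -3.52  0.03 -0.08 -0.01]
t27.3 tcp [ 0.3846 -0.02    0.0504] yaw_y 2.04 q [ 0.255  0.365 -0.417  2.298  0.293  0.526 -0.357] F [ 0.14 -0.68 -3.26] T [-0.   -0.03 -0.01] w0.236 g49.9
```

Lowering the last 3.5 mm onto the bench.

Request:
move_arm(
  motion=[
    {"tx": 0, "ty": 0, "tz": 0.001, "twist": 0},
    {"tx": 0, "ty": 0, "tz": 0.001, "twist": 0},
    {"tx": 0, "ty": 0, "tz": 0.001, "twist": 0},
    {"tx": 0, "ty": 0, "tz": 0.0005, "twist": 0},
    {"tx": 0, "ty": 0, "tz": 0.0005, "twist": 0},
    {"tx": 0, "ty": 0, "tz": 0, "twist": 0},
    {"tx": 0, "ty": 0, "tz": 0, "twist": 0},
  ],
)

```text
clock: 28.0
position: [0.3842, -0.02, 0.0466]
ee_rot: [2.181, 2.26, -0.0]
force: [-3.5, -0.7, 12.6]
width: 0.231
gripper_force: 49.9
```

Run:
```python
from h import *
fs(3)
```

```text
[-3.6 -3.4 -4. ] mean [-3.68 -0.22 12.81 -0.05  0.82  0.  ]
t28.1 tcp [ 0.3842 -0.0201  0.0466] yaw_y 2.05 q [ 0.249  0.372 -0.411  2.302  0.301  0.515 -0.365] F [-3.99 -0.18 13.06] T [-0.05  0.85  0.04] w0.237 g49.9
```

Request:
move_arm(
  motion=[
    {"tx": 0, "ty": 0, "tz": -0.0004, "twist": 0},
    {"tx": 0, "ty": 0, "tz": 0, "twist": 0},
  ],
)

```text
clock: 28.35
position: [0.3843, -0.02, 0.0466]
ee_rot: [2.181, 2.26, 0.0]
force: [-1.0, -0.3, 4.2]
width: 0.234
gripper_force: 49.9
```

Request:
move_arm(
  motion=[
    {"tx": 0, "ty": 0, "tz": 0, "twist": 0},
    {"tx": 0, "ty": 0, "tz": 0, "twist": 0},
    {"tx": 0, "ty": 0, "tz": 0, "twist": 0},
    {"tx": 0, "ty": 0, "tz": 0, "twist": 0},
    {"tx": 0, "ty": 0, "tz": 0, "twist": 0},
    {"tx": 0, "ty": 0, "tz": 0, "twist": 0},
    {"tx": 0, "ty": 0, "tz": 0, "twist": 0},
    {"tx": 0, "ty": 0, "tz": 0, "twist": 0},
    {"tx": 0, "ty": 0, "tz": 0, "twist": 0},
  ],
  gripper=-0.4,
)

```text
clock: 29.25
position: [0.3842, -0.02, 0.0464]
ee_rot: [-2.181, -2.261, 0.0]
force: [0.0, -0.8, -0.1]
width: 0.699
gripper_force: 0.0
```

Request:
move_arm(
  motion=[
    {"tx": 0, "ty": 0, "tz": -0.01, "twist": 0},
    {"tx": 0, "ty": 0, "tz": -0.03, "twist": 0},
    {"tx": 0, "ty": 0, "tz": -0.03, "twist": 0},
    {"tx": 0, "ty": 0, "tz": -0.03, "twist": 0},
    {"tx": 0, "ty": 0, "tz": -0.03, "twist": 0},
    {"tx": 0, "ty": 0, "tz": 0, "twist": 0},
    {"tx": 0, "ty": 0, "tz": 0, "twist": 0},
    {"tx": 0, "ty": 0, "tz": 0, "twist": 0},
  ],
)

```text
clock: 30.05
position: [0.3835, -0.0201, 0.1759]
ee_rot: [-2.181, -2.26, 0.001]
force: [-0.4, 0.2, 0.3]
width: 0.697
gripper_force: 0.0
```

Run:
```python
from h import *
st();save("end.png",arm.get_image("side"))
```

```text
t30.1 tcp [ 0.3835 -0.0201  0.1759] yaw_y 2.05 q [ 0.381  0.145 -0.512  2.149  0.092  0.869 -0.15 ] F [-0.38  0.23  0.31] T [ 0.   -0.11 -0.02] w0.697 g0.0
```

View pics/end.png

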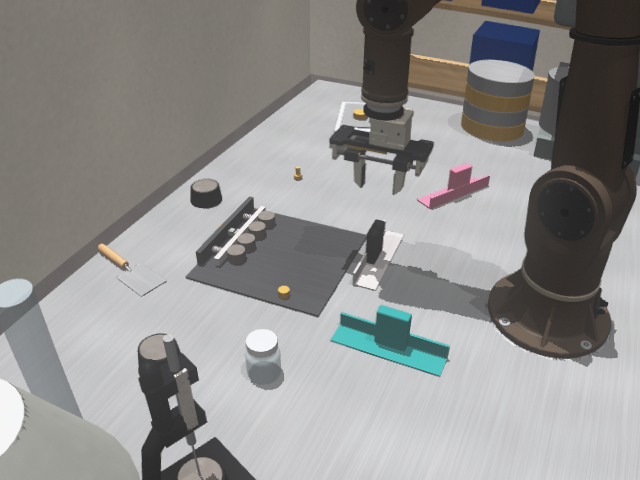

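The final view shows the straightedge standing at (378,258) on the bench, clear of the plate. The row is against the bar at (250,235) and the bystanders are in place.

```bash
python3 -c "
from h import *
print(arm.sign_off())"
```

```text
the job is handed in; nothing more can be done
None
```

The job is handed in, with no verdict returned: I pressed the row against the bar's stop at about 13 N (wrist reading) for over a second. All four discs were left standing against the bar, and the straightedge stands upright on the bench, off the plate.

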